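# Turn the orange thread cone to the feeding position

## Task

Get the orange thread cone ready to feed: with a fingertip, push on a peg of the carousel to turn it until the orange cone stands in line with the yellow stripe on the stand, leaving the guide arm swung aside meanwhile. Then push the guide arm round so that its red eye is centred above the orange cone. Do not touch, lift or tip any of the cones, and leave the other things on the bench where they are.

Things in the scene. Friction and masses are not known exactly. Their poses are not given: they have to be found in the camera images.
- axis (a point): the upright axle of the thread carousel; this point is the axle's top, 96 mm above the bench. The carousel can turn almost two full turns either way from its start about this vertical axis, and friction (about 0.12 Nm) keeps it where it is left
- carousel (a joint): angle of the carousel about its axle, 0 at the start whatever its direction, growing counter-clockwise seen from above
- feed_point (a point): the feeding position on the fixed grey stand: the place, 70 mm from the axle and 38 mm above the bench, where the underside of a cone stands when its carousel arm is in line with the yellow stripe painted on the stand's foot (the stripe lies 140 to 192 mm out from the axle, on the same line); a mast stands on that line farther out, 215 mm from the axle. Its y axis points from the axle to the mast
- guide_hinge (a point): the vertical hinge of the guide arm, on top of the mast (16 mm thick, with a black boss 26 mm across up to 168 mm above the bench), 215 mm from the axle; this point is at the arm's height, 158 mm
- guide (a joint): angle of the guide arm about its hinge: 0 when it points at the carousel's axle along the yellow stripe's line, with the eye over the feeding position; positive when swung aside (clockwise seen from above). Parked 1.3 to 1.75 at the start; stops at -0.5 and 2.0, none at 0; friction (about 0.06 Nm) keeps it where it is left
- guide_eye (a point): centre of the red thread eye (outer width 30 mm) at the end of the guide arm, a level black bar 10 mm thick whose centre line is 158 mm above the bench; eye centre 145 mm from the hinge
- peg_0 (a point): top centre of the upright black push peg 0 at the end of a carousel arm: 12 mm thick, from 34 to 105 mm above the bench, 120 mm from the axle. The four arms (20 mm wide, top 34 mm above the bench) are 90 degrees apart, numbered counter-clockwise from above; each carries a grey cup with a thread cone 70 mm from the axle
- peg_1 (a point): top centre of the upright black push peg 1 at the end of a carousel arm: 12 mm thick, from 34 to 105 mm above the bench, 120 mm from the axle. The four arms (20 mm wide, top 34 mm above the bench) are 90 degrees apart, numbered counter-clockwise from above; each carries a grey cup with a thread cone 70 mm from the axle
- peg_2 (a point): top centre of the upright black push peg 2 at the end of a carousel arm: 12 mm thick, from 34 to 105 mm above the bench, 120 mm from the axle. The four arms (20 mm wide, top 34 mm above the bench) are 90 degrees apart, numbered counter-clockwise from above; each carries a grey cup with a thread cone 70 mm from the axle
- peg_3 (a point): top centre of the upright black push peg 3 at the end of a carousel arm: 12 mm thick, from 34 to 105 mm above the bench, 120 mm from the axle. The four arms (20 mm wide, top 34 mm above the bench) are 90 degrees apart, numbered counter-clockwise from above; each carries a grey cup with a thread cone 70 mm from the axle
- cone_orange: orange thread cone on white plastic, standing loose in a 10 mm deep cup of one of the carousel's arms (any of the four), 43 mm wide at the foot, 18 mm at the top, 64 mm tall; its top is 102 mm above the bench; origin at the centre of its underside. This is the cone to be fed
- cone_blue: blue thread cone on white plastic, standing loose in a 10 mm deep cup of one of the carousel's arms (any of the four), 43 mm wide at the foot, 18 mm at the top, 64 mm tall; its top is 102 mm above the bench; origin at the centre of its underside
- cone_green: green thread cone on white plastic, standing loose in a 10 mm deep cup of one of the carousel's arms (any of the four), 43 mm wide at the foot, 18 mm at the top, 64 mm tall; its top is 102 mm above the bench; origin at the centre of its underside
- cone_purple: purple thread cone on white plastic, standing loose in a 10 mm deep cup of one of the carousel's arms (any of the four), 43 mm wide at the foot, 18 mm at the top, 64 mm tall; its top is 102 mm above the bench; origin at the centre of its underside
- hoop: wooden embroidery hoop lying flat, 140 mm across, 12 mm high; origin at the centre of its underside; a bystander
- can: green upright can with a paper label, 52 mm across, 100 mm high; origin under its centre; a bystander
- mug: white mug, 76 mm across, 90 mm high; origin under its centre; a bystander
- screwdriver: black-handled screwdriver lying down, 170 mm long; origin at its underside; a bystander
- bobbins: clear jar with a blue cap, 60 mm across, 70 mm high; origin under its centre; a bystander

How it is judged:
On the way, in this order (a step that is already met when the one before it is completed fails the run):
1. the carousel stands still with the orange cone at the feeding position, the guide arm still swung aside (horizontal distance between cone_orange and feed_point below 0.012 m and value of joint guide above 0.7 rad and velocity of joint carousel between -0.1 and 0.1 rad/s), for 0.2 s.
2. the guide eye is above the orange cone at the feeding position (horizontal distance between cone_orange and feed_point below 0.012 m and horizontal distance between guide_eye and cone_orange below 0.012 m), for 0.2 s.
At the end, for the whole second after the job is handed in: The orange cone's axis is within 12 mm of the feeding position and the centre of the guide eye within 12 mm of the cone's axis (both seen from above); carousel and guide arm at rest (under 0.1 rad/s); all four cones upright (within 0.15 rad) in their cups (all of step 2 and velocity of joint carousel between -0.1 and 0.1 rad/s and velocity of joint guide between -0.1 and 0.1 rad/s and height (world z) of each of cone_orange, cone_blue, cone_green, cone_purple below 0.044 m and angle between each of cone_orange, cone_blue, cone_green, cone_purple's own z axis and vertical below 0.15 rad); the robot touches nothing.
It fails at once if a cone is touched by the robot (over 1 N) (contact force between any of the fingers, the arm and cone_orange above 1 N or contact force between any of the fingers, the arm and cone_blue above 1 N or contact force between any of the fingers, the arm and cone_green above 1 N or contact force between any of the fingers, the arm and cone_purple above 1 N).
It fails at once if a cone is lifted from its cup or tipped (height (world z) of any of cone_orange, cone_blue, cone_green, cone_purple above 0.048 m or angle between any of cone_orange, cone_blue, cone_green, cone_purple's own z axis and vertical above 0.3 rad).
It fails at once if a bystander is moved by more than 30 mm (distance of any of hoop, can, mug, screwdriver, bobbins from where it was at the start of the episode above 0.03 m).
It also fails if it takes over 64 s, if anything falls off the work surface, if the arm or the gripper's body presses on something with over 40 N, if the wrist force passes 120 N, or if a joint passes its speed limit or range.

## Robot

A 6-joint arm with a two-finger parallel gripper is mounted at the origin on the work surface. World frame = base frame: x ahead of the robot, y to its left, z up, the work surface at z = 0. Lengths are in m, angles in rad, forces in N, time in s.
With the tool pointing down it reaches from about 0.35 to 0.975 m from the base axis. Payload 4.9 kg.
Tool frame: the origin (TCP) lies at the very end of the fingers, on their centre line; the grasp point (between the pads) lies 19 mm behind it; z points along the fingers, x is the direction in which the jaws open and shut, and the axes are right-handed (so a half turn about z gives the same grasp; the last joint's range is limited). The gripper opens to 85 mm and grips with 20 to 120 N. Pads are 22 mm wide; open, the fingers measure 114 mm over their backs; the gripper's body (76 mm by 85 mm) begins 54 mm behind the grasp point. The pads swing forward as they close: fully open they stand 13 mm farther back than shut.
Start: joints at [-1.371, 0.053, 1.613, -0, 1.476, -0.119], TCP at [0.196, -0.593, 0.231] pointing down, gripper open.
Joint ranges: [-3.01, 3.01], [-1.01, 2.22], [0.06, 2.58], [-1.02, 4.17], [0.09, 2.62], [-3.14, 3.14]. Speed limits (rad/s): [2.57, 2.57, 3.14, 3.14, 3.14, 3.14].

## Interface

Orientations are given as a rotation vector (axis times angle).
In Python, from station import monitor, imaging, ticket gives the robot as it stands.
- The arm moves only by the tool step_arm, never from a script. Its argument "targets" is one flat list of numbers, 4 for each row, row after row: the shift along the tool's x, y, z in m, then the turn about the tool's z in rad. In form: [tx, ty, tz, roll, tx, ty, tz, roll, ...]. A call has 1 to 12 rows; each row is the pose to reach, as a shift and turn from the pose measured when the call began, along the tool's axes at that moment; what a row does not reach only later rows make up. A row lasts 1/12 s, in which the tool goes at most 41.7 mm and 7.16 degrees, less where a joint would pass 70% of its speed; a pose out of reach is approached as far as the arm can. A call with a gripper value outside its range is refused whole. "grip" is the finger opening in m, from 0 to 0.0854, set as the call begins (left out, the last holds). The fingers move at their own pace and stop on an object; "force" is the grip in N (left out, the last holds). Time passes only in rows, so rows that repeat a pose let the fingers close. It gives the time, the measured TCP pose, the force and the opening at its end, in the units of the state.
- monitor.get_obs(): the state, without advancing time (a new reading comes with each control period).
- imaging.get_image(name): name is "side" or "top"; returns a dict with "color" (400x640x3 uint8, red, green, blue), "depth" (400x640 float32, m along the optical axis (not along the pixel's ray), 0 where there is no reading), "fov_y" (degrees; the focal length in pixels is half the picture's height over the tangent of half this angle, whatever the lens; pixels are square), "cx", "cy" (the principal point, pixels), "R" (3x3) and "t" (3): a world point X has camera coordinates R X + t. Camera axes: x right, y down, z forward; pixel columns grow to the right and rows downward; lengths in m; the calibration is good to about 2 mm. A picture is of the moment at which its call begins.
- ticket.finish_job(): hands the job in, once; it reports no verdict.
Trained networks look in a picture, given as the dict that the camera call returned (one of the last four; its "shot" number tells which), for a name from the list of things; names that differ only in an ending like _2 or _b are one class to them, and where a whole thing is asked for, a point or a joint stands for the part that bears it (a point fixed in the world has none). Each returns a list of dicts, best first, with "score" (0 to 1); they miss things now and then, are a little off and sometimes report something else, mostly with a low value. They report only what shows in the picture. A call takes as long as a camera call.
- imaging.search_frame(name, picture): "uv" ([column, row] in pixels, amid what is visible of it).
- imaging.mark_of(name, picture): "uv" ([column, row] in pixels: a listed point, or the origin of a listed thing).
The state is a dict: "t": time; "q": joint angles; "dq": joint speeds; "effort": joint torques, N m; "tool_pos": TCP position; "tool_rot": TCP orientation; "contact_force": force on the tool from outside, world axes, zero at the start; "wrist_torque": the same for the moment, N m; "opening": finger opening in m.
Only numpy, scipy, OpenCV 4.12 (cv2) and the standard library are available. Lean on these libraries where they do the work, as an engineer would, in place of code of your own. Each camera call takes 0.05 s, during which the arm holds its last target.

## Working session

There is one attempt and no reset: what is moved stays moved. The work goes in short steps, Python scripts to look and compute and a tool call to move; the robot and the scene stay as the last step left them, time stands still between calls to the robot, and variables do not carry over. Pictures are saved under pics/ and viewed, and the job is handed in when it is done.

Besides the shell and the picture viewer there is one more tool, called after "Request:" as name(argument=value, ...), one argument or row to a line, values as JSON. step_arm: Moves the arm, as the interface text tells. Its arguments: {"type":"object","properties":{"targets":{"type":"array","items":{"type":"number"}},"grip":{"type":"number"},"force":{"type":"number"}},"required":["targets"]}

```bash
mkdir -p pics; cat > h.py <<'E'
import numpy as np, cv2
from station import monitor, imaging, ticket
from scipy.spatial.transform import Rotation as Rn
def f(p): return 200/np.tan(np.radians(p['fov_y'])/2)
def shot(n,name):
    p=imaging.get_image(n); cv2.imwrite('pics/'+name+'.png',p['color'][:,:,::-1]); return p
def ray(p,uv):
    d=np.array([(uv[0]-p['cx'])/f(p),(uv[1]-p['cy'])/f(p),1.]); R=np.array(p['R']);t=np.array(p['t'])
    return -R.T@t, R.T@d
def atz(p,uv,z):
    c,d=ray(p,uv); return c+d*(z-c[2])/d[2]
def dep(p,uv):
    c,d=ray(p,uv); return c+d*p['depth'][int(round(uv[1])),int(round(uv[0]))]
def proj(p,X):
    x=np.array(p['R'])@np.array(X)+np.array(p['t']); return x[:2]/x[2]*f(p)+[p['cx'],p['cy']]
E
python3 - <<'E'
from h import *
np.set_printoptions(precision=4,suppress=True)
print(monitor.get_obs())
H=dict(axis=.096,feed_point=.038,guide_hinge=.158,guide_eye=.158,peg_0=.105,cone_orange=.038,cone_blue=.038,cone_green=.038,cone_purple=.038,hoop=0,can=0,mug=0,screwdriver=0,bobbins=0)
for n in ['top','side']:
    p=shot(n,n+'0'); print(n,-np.array(p['R']).T@p['t'],p['fov_y'])
    for k,z in H.items():
        for r in imaging.mark_of(k,p)[:4 if 'peg' in k else 1]:
            print(k,r['score'],np.array(r['uv']),atz(p,r['uv'],z))
E
```

```text
{'t': 0.0, 'q': array([-1.371 ,  0.0534,  1.6143, -0.    ,  1.476 , -0.119 ]), 'dq': array([ 0.0001, -0.0003,  0.0005,  0.0016,  0.0003, -0.001 ]), 'effort': array([  0.    , -39.3681, -37.0177,  -0.0001,   0.0069,   0.    ]), 'tool_pos': array([ 0.1958, -0.5929,  0.23  ]), 'tool_rot': array([-2.5448,  1.8398,  0.0024]), 'contact_force': array([-0.3744, -0.4774,  0.8152]), 'wrist_torque': array([-0.0526, -0.0118,  0.0577]), 'opening': 0.08558253363743819}
top [ 0.4616 -0.0378  1.2419] 49.98370674016594
axis 0.82 [331.2 190.9] [ 0.567  -0.0536  0.096 ]
feed_point 0.78 [306.7 182.2] [0.5957 0.0151 0.038 ]
guide_hinge 0.77 [248.4 160.9] [0.6342 0.1595 0.158 ]
guide_eye 0.66 [310.6 210.3] [ 0.5112 -0.0015  0.158 ]
peg_0 0.95 [300.4 224.7] [0.4749 0.0265 0.105 ]
peg_0 0.73 [363.2 158.2] [ 0.6554 -0.1374  0.105 ]
peg_0 0.69 [297.9 159.3] [0.6493 0.037  0.105 ]
peg_0 0.64 [362.2 224.1] [ 0.4795 -0.137   0.105 ]
cone_orange 0.74 [346.2 176.5] [ 0.6139 -0.096   0.038 ]
cone_green 0.56 [347.2 208.9] [ 0.5224 -0.1002  0.038 ]
cone_purple 0.5 [311.3 212.8] [0.5097 0.0004 0.038 ]
hoop 0.46 [460.2
[... 404 characters left out ...]
.5 233.8] [0.616  0.1666 0.158 ]
guide_eye 0.73 [319.4 246.1] [0.4854 0.1645 0.158 ]
peg_0 0.95 [309.5 190.8] [ 0.6416 -0.1373  0.105 ]
peg_0 0.86 [339.6 232.6] [0.4866 0.0291 0.105 ]
peg_0 0.75 [360.8 208.5] [ 0.4718 -0.0998  0.105 ]
peg_0 0.6 [280.2 224.2] [0.6425 0.0511 0.105 ]
cone_orange 0.69 [315.  214.7] [ 0.6173 -0.1192  0.038 ]
cone_blue 0.76 [299.4 239.5] [0.6084 0.011  0.038 ]
cone_green 0.55 [343.6 226.4] [ 0.5178 -0.0931  0.038 ]
cone_purple 0.48 [330.6 242.9] [ 0.5239 -0.0062  0.038 ]
hoop 0.65 [409.7 188.6] [ 0.4009 -0.4478  0.    ]
can 0.75 [348.3 182.7] [ 0.612  -0.4092  0.    ]
mug 0.85 [205.4 337.4] [ 0.6708  0.3654 -0.    ]
bobbins 0.7 [226.5 365.5] [0.5885 0.41   0.    ]
```

```bash
python3 - <<'E'
import cv2
a=cv2.imread('pics/top0.png');b=cv2.imread('pics/side0.png')
cv2.imwrite('pics/t0z.png',cv2.resize(a[100:300,220:400],None,fx=3,fy=3,interpolation=2)[:600])
cv2.imwrite('pics/s0z.png',cv2.resize(b[130:330,220:420],None,fx=3,fy=3,interpolation=2))
E
```

```text
(no output)
```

View pics/top0.png

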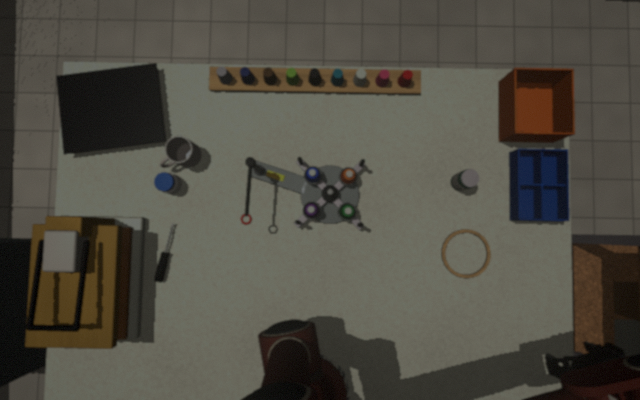

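View pics/t0z.png

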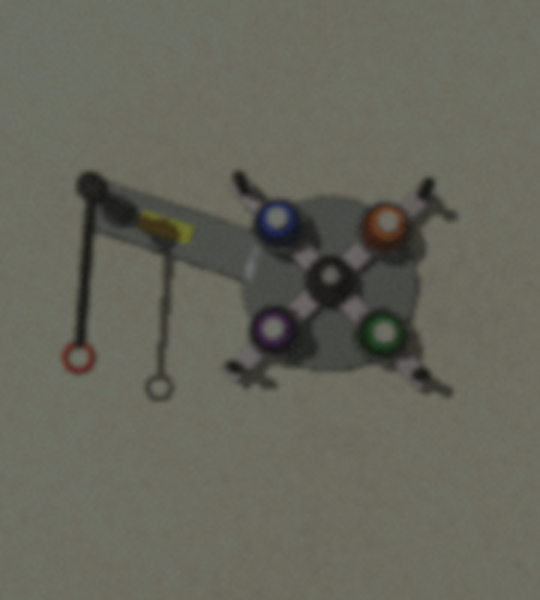

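View pics/s0z.png

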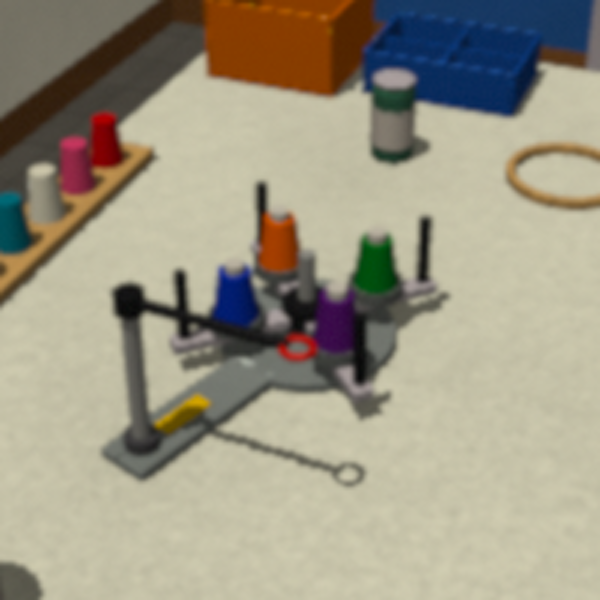

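```bash
cat >> h.py <<'E'
from scipy.optimize import least_squares
HINGE=None
def model(x):
    ax,ay,phi,s,g=x; u=lambda a:np.array([np.cos(a),np.sin(a)]); A=np.array([ax,ay])
    P={'axis':(*A,.096),'feed_point':(*(A+.07*u(s)),.038)}
    Hh=A+.215*u(s); P['guide_hinge']=(*Hh,.158); P['guide_eye']=(*(Hh+.145*u(s+np.pi-g)),.158)
    for i in range(4): P['peg%d'%i]=(*(A+.12*u(phi+i*np.pi/2)),.105)
    for i,c in enumerate(CON): P['cone_'+c]=(*(A+.07*u(phi+i*np.pi/2)),.038)
    return P
CON=['orange','blue','purple','green']  # ccw from above
def fit(ps,x0,v=1,fix=None):
    obs=[]
    for p in ps:
        for k in ['axis','feed_point','guide_hinge','guide_eye']+['cone_'+c for c in CON]:
            r=imaging.mark_of(k,p)
            if r and r[0]['score']>.4: obs.append((p,k,np.array(r[0]['uv'])))
        for r in imaging.mark_of('peg_0',p)[:6]:
            if r['score']>.4: obs.append((p,'peg',np.array(r['uv'])))
    def res(x,full=False):
        P=model(x); o=[]
        for p,k,uv in obs:
            if k=='peg':
                d=min((proj(p,P['peg%d'%i])-uv for i in range(4)),key=np.linalg.norm)
            else: d=proj(p,P[k])-uv
            o.append(d)
        return o if full else np.ravel(o)
    s=least_squares(res,x0,loss='soft_l1',f_scale=1.5)
    if v:
        for (p,k,uv),d in zip(obs,res(s.x,True)): print(p['shot'],k,uv.round(0),np.round(d,1))
    return s.x
E
python3 - <<'E'
from h import *
np.set_printoptions(precision=4,suppress=True)
ps=[imaging.get_image('top'),imaging.get_image('side')]
x0=[.565,-.05,np.radians(-42),np.radians(72),1.4]
x=fit(ps,x0); print('both',x,np.degrees(x[2:]))
for p in ps: y=fit([p],x0,0);print(y,np.degrees(y[2:]))
P=model(x)
for k in P: print(k,np.round(P[k],4))
img=cv2.resize(ps[0]['color'][100:300,220:400],None,fx=3,fy=3)[:,:,::-1].copy()
b=cv2.resize(ps[1]['color'][130:330,220:420],None,fx=3,fy=3)[:,:,::-1].copy()
for k in P:
    a=(proj(ps[0],P[k])-[219.5,99.5])*3; cv2.circle(img,tuple(int(i) for i in a),3,(255,255,0),1)
    a=(proj(ps[1],P[k])-[219.5,129.5])*3; cv2.circle(b,tuple(int(i) for i in a),3,(255,255,0),1)
# hsv stripe
for n,p in enumerate(ps):
    h=cv2.cvtColor(p['color'],cv2.COLOR_RGB2HSV); m=(h[...,0]>20)&(h[...,0]<32)&(h[...,1]>150)
    v,u=np.nonzero(m); 
    k=(abs(u-270)<40)&(abs(v-(178 if n==0 else 265))<25); 
    if k.sum(): print('stripe',k.sum(),atz(p,(u[k].mean(),v[k].mean()),.01))
cv2.imwrite('pics/fit.png',np.hstack([img[:600,:400],b[:,:400]]) if 0 else np.vstack([img[50:410],]))
cv2.imwrite('pics/fitb.png',b)
E
```

```text
3 axis [329. 192.] [ 1.2 -0.8]
3 feed_point [306. 182.] [-0.5  3.1]
3 guide_hinge [249. 162.] [0.9 0.3]
3 guide_eye [248. 218.] [-1.3  1.2]
3 cone_orange [348. 175.] [-0.3  0.7]
3 cone_blue [314. 176.] [-1.3 -1.1]
3 cone_purple [186. 159.] [125.1  50.8]
3 cone_green [349. 211.] [-2.3  0.2]
3 peg [363. 160.] [-0.6 -0.6]
3 peg [299. 223.] [-2.2 -2. ]
3 peg [297. 160.] [ 2.5 -1.9]
3 peg [360. 224.] [ 0.7 -0.7]
4 axis [320. 211.] [2.2 2.1]
4 feed_point [305. 240.] [0.5 2. ]
4 guide_hinge [266. 232.] [-2.  -1.8]
4 guide_eye [321. 249.] [ 0.1 -4.2]
4 cone_orange [313. 217.] [-0.5  0.6]
4 cone_blue [297. 238.] [ 1.5 -1.3]
4 cone_purple [332. 245.] [-0.3 -0.5]
4 cone_green [348. 226.] [-3.  -0.5]
4 peg [309. 190.] [-2.7  0.7]
4 peg [360. 201.] [0.9 1. ]
4 peg [338. 232.] [1.9 2.3]
4 peg [279. 223.] [ 0.3 -3.4]
both [ 0.5673 -0.0502 -0.7988  1.277   1.2952] [-45.7677  73.1656  74.209 ]
[ 0.566  -0.0499 -0.7841  1.261   1.2615] [-44.9231  72.2477  72.2782]
[ 0.5689 -0.0513 -0.817   1.3141  1.4219] [-46.8128  75.2903  81.4712]
axis [ 0.5673 -0.0502  0.096 ]
feed_point [0.5875 0.0168 0.038 ]
guide_hinge [0.6295 0.1556 0.158 ]
guide_eye [0.4846 0.1582 0.158 ]
peg0 [ 0.651  -0.1362  0.105 ]
peg1 [0.6532 0.0335 0.105 ]
peg2 [0.4836 0.0358 0.105 ]
peg3 [ 0.4813 -0.1339  0.105 ]
cone_orange [ 0.6161 -0.1004  0.038 ]
cone_blue [ 0.6174 -0.0014  0.038 ]
cone_purple [ 0.5184 -0.      0.038 ]
cone_green [ 0.5171 -0.099   0.038 ]
stripe 44 [0.616  0.1055 0.01  ]
stripe 103 [0.6197 0.107  0.01  ]
```

View pics/fit.png

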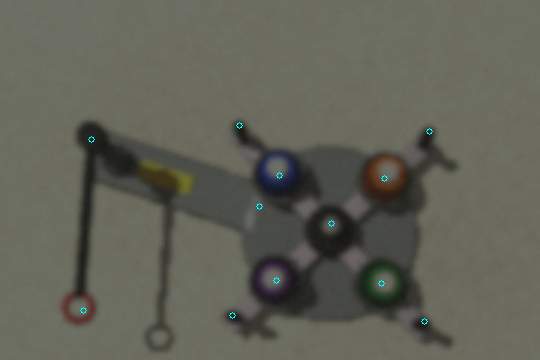

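View pics/fitb.png

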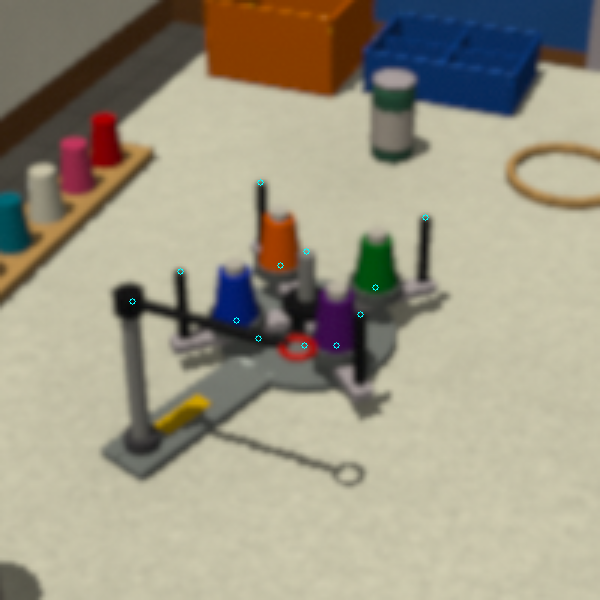

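Request:
step_arm(
  targets=[-0.2,-0.2,0,0,-0.395,-0.398,0,0,-0.395,-0.398,0,0,-0.395,-0.398,0,0,-0.395,-0.398,0,0,-0.395,-0.398,0,0,-0.395,-0.398,0,0,-0.395,-0.398,0,0,-0.395,-0.398,0,0,-0.395,-0.398,0,0,-0.395,-0.398,0,0,-0.395,-0.398,0,0],
  grip=0,
)

```text
t: 4.4
tool_pos: [0.423, -0.1459, 0.2317]
tool_rot: [-2.546, 1.841, -0.002]
contact_force: [0.4, -0.6, 0.4]
opening: 0.0002
```

```bash
cat >> h.py <<'E'
def tp():
    o=monitor.get_obs(); R=Rn.from_rotvec(o['tool_rot']).as_matrix()
    print('t',round(o['t'],2),'p',o['tool_pos'].round(4),'yawx',np.degrees(np.arctan2(R[1,0],R[0,0])).round(1),'F',o['contact_force'].round(1),'open',round(o['opening'],3),'q6',o['q'][5].round(2))
    return o,R
def rows(pts):  # pts: (x,y,z,yawdeg)
    o,R=tp(); y0=np.arctan2(R[1,0],R[0,0])
    for q in pts:
        d=R.T@(np.array(q[:3])-o['tool_pos']); r=-(np.radians(q[3])-y0); r=(r+np.pi)%(2*np.pi)-np.pi
        print(','.join('%.3f'%v for v in [*d,r]))
E
python3 - <<'E'
from h import *
rows([(.45,-.093,.23,-70),(.45,-.093,.06,-70)])
E
```

```text
t 4.4 p [ 0.423  -0.1459  0.2317] yawx -71.7 F [ 0.4 -0.6  0.4] open 0.0 q6 0.75
-0.042,-0.042,0.002,-0.031
-0.042,-0.042,0.172,-0.031
```

Request:
step_arm(
  targets=[-0.042,-0.042,0,-0.03,-0.042,-0.042,0,-0.03,-0.042,-0.042,0.04,-0.03,-0.042,-0.042,0.08,-0.03,-0.042,-0.042,0.12,-0.03,-0.042,-0.042,0.165,-0.03,-0.042,-0.042,0.167,-0.03,-0.042,-0.042,0.167,-0.03],
)

```text
t: 5.07
tool_pos: [0.4474, -0.092, 0.062]
tool_rot: [2.572, -1.802, -0.009]
contact_force: [0.1, 0.1, 0.6]
opening: 0.0001
```

```bash
python3 - <<'E'
from h import *
p=shot('side','s1'); cv2.imwrite('pics/s1z.png',cv2.resize(cv2.imread('pics/s1.png')[130:330,220:420],None,fx=3,fy=3))
A=np.array([.567,-.0505])
pts=[]
for a in range(-160,-105,5):
    r=np.radians(a); pts.append((*(A+.124*np.array([np.cos(r),np.sin(r)])),.065,a+90))
rows(pts)
E
```

```text
t 5.12 p [ 0.4498 -0.0929  0.065 ] yawx -70.0 F [-0.  -0.1  0.8] open -0.0 q6 0.86
0.000,-0.001,0.000,-0.001
0.011,-0.001,0.000,-0.088
0.022,-0.003,0.000,-0.175
0.032,-0.005,0.000,-0.262
0.043,-0.008,0.000,-0.350
0.053,-0.012,0.000,-0.437
0.062,-0.017,0.000,-0.524
0.071,-0.023,0.000,-0.611
0.080,-0.030,0.000,-0.699
0.088,-0.037,0.000,-0.786
0.095,-0.045,0.000,-0.873
```

View pics/s1z.png

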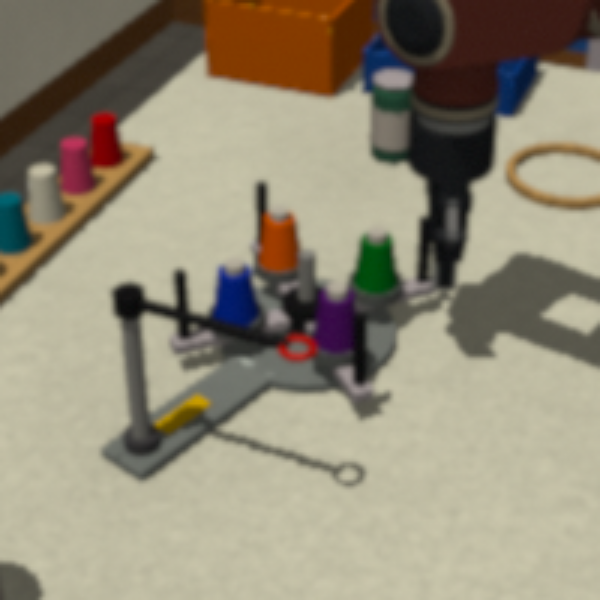

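Request:
step_arm(
  targets=[0.005,-0.001,0,-0.044,0.011,-0.001,0,-0.088,0.016,-0.002,0,-0.13,0.022,-0.003,0,-0.175,0.027,-0.004,0,-0.22,0.032,-0.005,0,-0.262,0.043,-0.008,0,-0.35,0.053,-0.012,0,-0.437,0.062,-0.017,0,-0.524,0.071,-0.023,0,-0.611,0.08,-0.03,0,-0.699,0.08,-0.03,0,-0.699],
)

```text
t: 6.12
tool_pos: [0.5094, -0.1603, 0.07]
tool_rot: [3.033, -0.811, 0.014]
contact_force: [0.1, 0.4, 1.1]
opening: -0.0
```

```bash
python3 - <<'E'
from h import *
p=shot('side','s2'); cv2.imwrite('pics/s2z.png',cv2.resize(cv2.imread('pics/s2.png')[130:330,220:420],None,fx=3,fy=3))
A=np.array([.567,-.0505])
o,R=tp();d=o['tool_pos'][:2]-A; print(np.degrees(np.arctan2(d[1],d[0])),np.hypot(*d))
pts=[]
for a in range(-115,-55,5):
    r=np.radians(a); pts.append((*(A+.124*np.array([np.cos(r),np.sin(r)])),.065,a+90))
rows(pts)
E
```

```text
t 6.17 p [ 0.5083 -0.1595  0.0692] yawx -30.1 F [-0.6  0.5  0.6] open 0.0 q6 0.08
-118.28282449734277 0.12382705682008971
t 6.17 p [ 0.5083 -0.1595  0.0692] yawx -30.1 F [-0.6  0.5  0.6] open 0.0 q6 0.08
0.007,-0.000,0.004,-0.089
0.018,-0.002,0.004,-0.176
0.028,-0.004,0.004,-0.264
0.039,-0.007,0.004,-0.351
0.049,-0.011,0.005,-0.438
0.058,-0.016,0.005,-0.526
0.067,-0.022,0.005,-0.613
0.076,-0.029,0.005,-0.700
0.084,-0.036,0.005,-0.787
0.091,-0.044,0.005,-0.875
0.098,-0.053,0.005,-0.962
0.104,-0.062,0.005,-1.049
```

View pics/s2z.png

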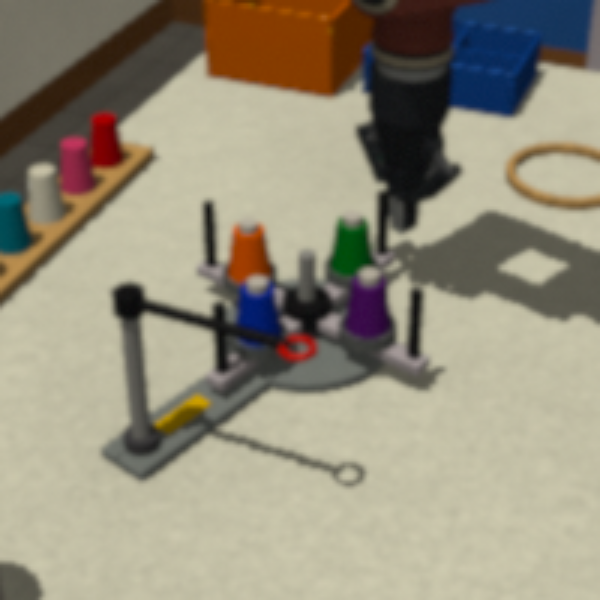

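Request:
step_arm(
  targets=[0.007,0,0.003,-0.089,0.018,-0.002,0.004,-0.176,0.028,-0.004,0.004,-0.264,0.039,-0.007,0.004,-0.351,0.049,-0.011,0.005,-0.438,0.058,-0.016,0.005,-0.526,0.067,-0.022,0.005,-0.613,0.076,-0.029,0.005,-0.7,0.084,-0.036,0.005,-0.787,0.091,-0.044,0.005,-0.875,0.098,-0.053,0.005,-0.962,0.098,-0.053,0.005,-0.962],
)

```text
t: 7.17
tool_pos: [0.6218, -0.1626, 0.0675]
tool_rot: [3.061, 0.679, 0.014]
contact_force: [-0.1, 0.1, 0.7]
opening: 0.0001
```

```bash
python3 - <<'E'
from h import *
p=shot('side','s3'); cv2.imwrite('pics/s3z.png',cv2.resize(cv2.imread('pics/s3.png')[130:330,220:420],None,fx=3,fy=3))
A=np.array([.567,-.0505])
o,R=tp();d=o['tool_pos'][:2]-A; print(np.degrees(np.arctan2(d[1],d[0])),np.hypot(*d))
pts=[]
for a in list(range(-60,-25,4))+[-28,-26]:
    r=np.radians(a); pts.append((*(A+.124*np.array([np.cos(r),np.sin(r)])),.065,a+90))
rows(pts)
E
```

```text
t 7.22 p [ 0.621  -0.1629  0.0671] yawx 24.9 F [ 0.3  0.1 -0.1] open -0.0 q6 -0.81
-64.3300096501368 0.12468694238431677
t 7.22 p [ 0.621  -0.1629  0.0671] yawx 24.9 F [ 0.3  0.1 -0.1] open -0.0 q6 -0.81
0.009,-0.001,0.002,-0.090
0.018,-0.002,0.002,-0.159
0.026,-0.004,0.002,-0.229
0.035,-0.006,0.002,-0.299
0.043,-0.009,0.002,-0.369
0.051,-0.012,0.002,-0.439
0.059,-0.016,0.002,-0.508
0.066,-0.021,0.002,-0.578
0.073,-0.026,0.002,-0.648
0.073,-0.026,0.002,-0.648
0.076,-0.029,0.002,-0.683
```

View pics/s3z.png

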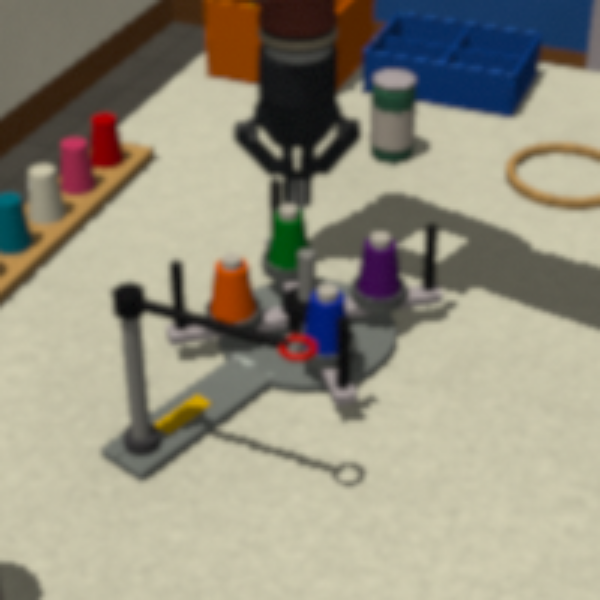

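Request:
step_arm(
  targets=[0.009,-0.001,0.002,-0.09,0.018,-0.002,0.002,-0.159,0.026,-0.004,0.002,-0.229,0.035,-0.006,0.002,-0.299,0.043,-0.009,0.002,-0.369,0.051,-0.012,0.002,-0.439,0.055,-0.014,0.002,-0.474,0.059,-0.016,0.002,-0.508,0.059,-0.016,0.002,-0.508,0.059,-0.016,0.002,-0.508],
)

```text
t: 8.05
tool_pos: [0.6678, -0.1238, 0.0665]
tool_rot: [2.794, 1.417, 0.011]
contact_force: [0.6, 0.7, -0.2]
opening: -0.0
```

```bash
python3 - <<'E'
from h import *
np.set_printoptions(precision=4,suppress=True)
A=np.array([.567,-.0505])
ps=[shot('side','s4'),shot('top','t4')]
cv2.imwrite('pics/s4z.png',cv2.resize(cv2.imread('pics/s4.png')[130:330,220:420],None,fx=3,fy=3))
cv2.imwrite('pics/t4z.png',cv2.resize(cv2.imread('pics/t4.png')[100:300,220:400],None,fx=3,fy=3))
x=fit(ps,[.567,-.0505,np.radians(58),np.radians(72.5),1.33]); print(x,np.degrees(x[2:]))
o,R=tp();d=o['tool_pos'][:2]-A; print(np.degrees(np.arctan2(d[1],d[0])),np.hypot(*d))
E
```

```text
8 axis [288. 228.] [ 33.1 -14.3]
8 feed_point [306. 242.] [-1.2  0.6]
8 guide_hinge [263. 231.] [-0.8 -0.4]
8 guide_eye [320. 246.] [-0.3 -2.6]
8 cone_orange [306. 237.] [-4.   4.1]
8 cone_blue [335. 244.] [ 3.2 -1.3]
8 cone_purple [339. 223.] [ 0.5 -1. ]
8 cone_green [303. 218.] [2.6 3. ]
8 peg [354. 194.] [-1.5  2.1]
8 peg [351. 231.] [ 1.5 -0.5]
8 peg [294. 197.] [ 0.2 -2.8]
9 axis [331. 191.] [-2.6  0.3]
9 feed_point [304. 184.] [0.7 1.3]
9 guide_hinge [348. 151.] [-99.4  10.6]
9 guide_eye [249. 219.] [-0.8 -0.7]
9 cone_orange [307. 182.] [-0.2 -0.7]
9 cone_blue [321. 217.] [-4.  -1.8]
9 cone_green [185. 155.] [155.4  15.9]
9 peg [373. 214.] [-4.5 -2.3]
9 peg [289. 170.] [-0.2 -0.3]
9 peg [346. 154.] [ 3.2 -2.8]
9 peg [308. 233.] [ 0.2 -2.3]
9 peg [247. 218.] [60.6 12.7]
[ 0.5669 -0.0469  1.1062  1.2613  1.2461] [63.3791 72.2686 71.3964]
t 9.05 p [ 0.668  -0.1237  0.0657] yawx 54.0 F [-1.1 -0.4  5.1] open 0.0 q6 -1.23
-35.92727396773066 0.1247330335170738
```

View pics/s4z.png

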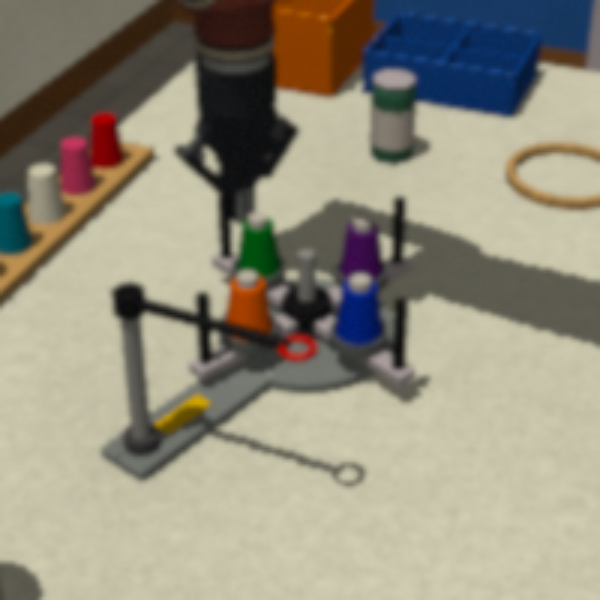

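View pics/t4z.png

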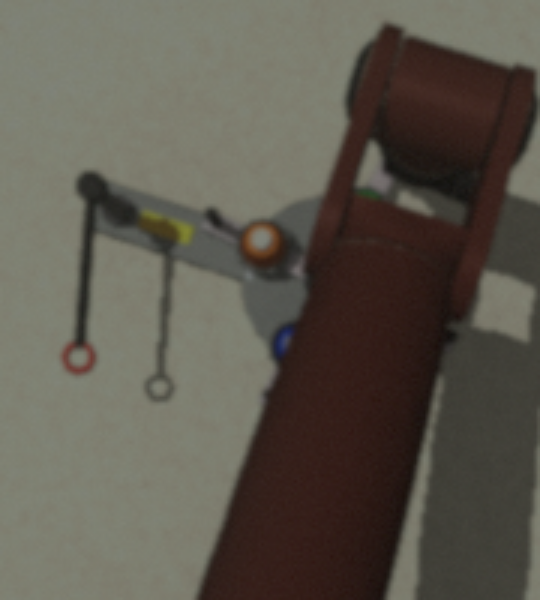

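Request:
step_arm(
  targets=[0.004,0,0,-0.035,0.009,-0.0003,0,-0.07,0.013,-0.0007,0,-0.105,0.017,-0.001,0,-0.135,0.019,-0.0014,0,-0.15,0.0206,-0.0017,0,-0.166,0.0206,-0.0017,0,-0.166,0.0206,-0.0017,0,-0.166,0.0206,-0.0017,0,-0.166],
)

```text
t: 9.8
tool_pos: [0.6788, -0.1059, 0.0657]
tool_rot: [2.664, 1.648, 0.01]
contact_force: [-2.0, 0.6, 4.7]
opening: 0.0003
```

```bash
python3 - <<'E'
from h import *
A=np.array([.567,-.0505])
o,R=tp();d=o['tool_pos'][:2]-A; print(np.degrees(np.arctan2(d[1],d[0])),np.hypot(*d))
ps=[shot('side','s5'),shot('top','t5')]
cv2.imwrite('pics/s5z.png',cv2.resize(cv2.imread('pics/s5.png')[130:330,220:420],None,fx=3,fy=3))
cv2.imwrite('pics/t5z.png',cv2.resize(cv2.imread('pics/t5.png')[100:260,220:400],None,fx=4,fy=4,interpolation=2)[:600])
for p in ps: 
    for k in ['cone_orange']:
        r=imaging.mark_of(k,p)[:1]
        for q in r: print(q, atz(p,q['uv'],.038))
    for q in imaging.mark_of('peg_0',p)[:5]: print(q,atz(p,q['uv'],.105))
E
```

```text
t 9.8 p [ 0.6788 -0.1059  0.0657] yawx 63.5 F [-2.   0.6  4.7] open 0.0 q6 -1.37
-26.344234060372433 0.12480818621167847
{'uv': [307.7, 242.3], 'score': 0.79} [0.58227644 0.01428101 0.038     ]
{'uv': [347.5, 194.1], 'score': 0.8} [ 0.53152976 -0.16048771  0.105     ]
{'uv': [290.2, 231.1], 'score': 0.8} [0.60491237 0.06945501 0.105     ]
{'uv': [359.5, 229.7], 'score': 0.65} [ 0.44398357 -0.00170108  0.105     ]
{'uv': [305.9, 181.7], 'score': 0.45} [0.59712322 0.01742426 0.038     ]
{'uv': [343.8, 150.1], 'score': 0.91} [ 0.67636573 -0.08526243  0.105     ]
{'uv': [376.8, 204.9], 'score': 0.83} [ 0.53111307 -0.17506422  0.105     ]
{'uv': [283.9, 177.1], 'score': 0.6} [0.6008451  0.07324425 0.105     ]
```

View pics/s5z.png

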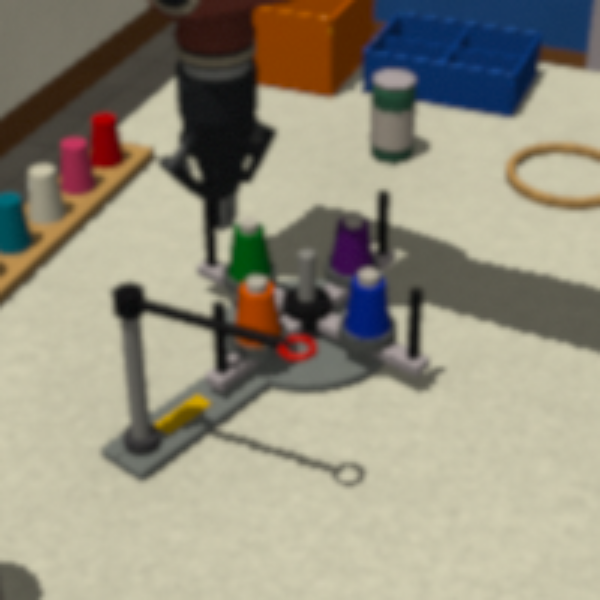

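View pics/t5z.png

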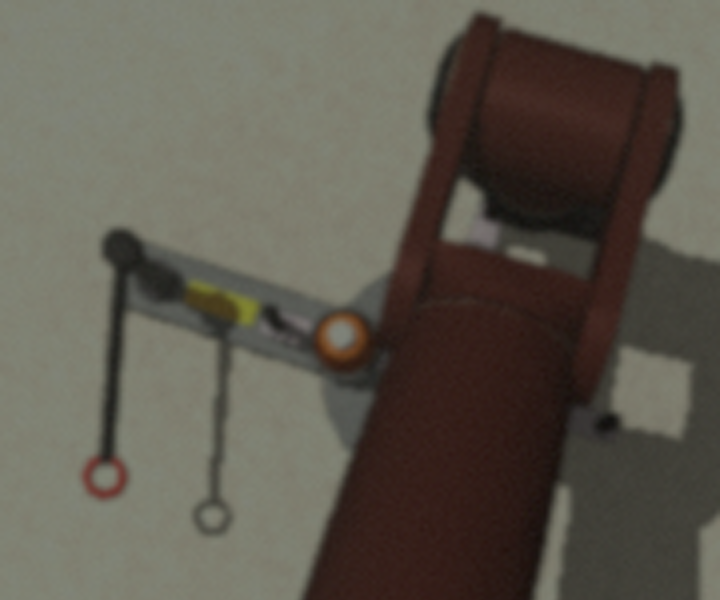

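Request:
step_arm(
  targets=[-0.008,0,0,0,-0.016,0,0,0,-0.018,0,0,0,-0.018,0,-0.04,0,-0.018,0,-0.08,0,-0.018,0,-0.12,0,-0.018,0,-0.165,0,-0.018,0,-0.165,0,-0.018,0,-0.165,0],
)

```text
t: 10.85
tool_pos: [0.671, -0.1225, 0.2358]
tool_rot: [2.659, 1.644, 0.018]
contact_force: [0.8, -0.3, -0.0]
opening: 0.0004
```

```bash
python3 - <<'E'
from h import *
rows([(.541,.207,.23,60),(.541,.207,.135,60)])
E
```

```text
t 10.85 p [ 0.671  -0.1225  0.2358] yawx 63.4 F [ 0.8 -0.3 -0. ] open 0.0 q6 -1.4
0.237,-0.264,0.001,0.060
0.236,-0.265,0.096,0.060
```

Request:
step_arm(
  targets=[0.237,-0.264,0,0.06,0.237,-0.264,0,0.06,0.237,-0.264,0,0.06,0.237,-0.264,0,0.06,0.237,-0.264,0,0.06,0.237,-0.264,0,0.06,0.237,-0.264,0,0.06,0.237,-0.264,0,0.06,0.237,-0.264,0,0.06,0.237,-0.264,0,0.06,0.237,-0.264,0,0.06,0.237,-0.264,0,0.06],
)

```text
t: 11.85
tool_pos: [0.5404, 0.2066, 0.2294]
tool_rot: [2.708, 1.563, 0.014]
contact_force: [-0.3, -0.5, -1.0]
opening: 0.0005
```

```bash
python3 - <<'E'
from h import *
rows([(.541,.207,.23,60),(.541,.207,.135,60)])
ps=[shot('side','s6'),shot('top','t6')]
x=fit(ps,[.567,-.0505,np.radians(72.5),np.radians(72.5),1.33]); print(x,np.degrees(x[2:]))
cv2.imwrite('pics/s6z.png',cv2.resize(cv2.imread('pics/s6.png')[100:330,200:420],None,fx=2.6,fy=2.6))
cv2.imwrite('pics/t6z.png',cv2.resize(cv2.imread('pics/t6.png')[100:260,220:400],None,fx=3.7,fy=3.7,interpolation=2))
E
```

```text
t 11.85 p [0.5404 0.2066 0.2294] yawx 60.0 F [-0.3 -0.5 -1. ] open 0.0 q6 -0.8
0.001,0.000,-0.001,-0.000
0.001,-0.001,0.094,-0.000
12 axis [321. 213.] [0.3 0.6]
12 feed_point [306. 242.] [-1.6  1. ]
12 guide_hinge [264. 231.] [-2.3 -1.3]
12 guide_eye [318. 247.] [-0.2 -1.6]
12 cone_orange [306. 241.] [-0.6  1.7]
12 cone_blue [341. 242.] [ 0.9 -2.5]
12 cone_purple [336. 220.] [ 0.1 -0.6]
12 cone_green [302. 221.] [0.3 1.5]
12 peg [355. 226.] [ 2.7 -0.3]
12 peg [294. 230.] [-1.7  1.2]
12 peg [344. 193.] [1.9 0.2]
13 feed_point [304. 183.] [1.1 1.1]
13 guide_hinge [249. 160.] [1.  1.3]
13 guide_eye [246. 216.] [-0.7  2.1]
13 cone_orange [305. 185.] [0.2 0.1]
13 cone_blue [324. 221.] [-2.2 -5.1]
13 cone_purple [352. 201.] [ 0.9 -2.3]
13 cone_green [189. 159.] [146.5   9.6]
13 peg [286. 176.] [0.  1.4]
13 peg [343. 149.] [-0.9 -2.1]
13 peg [318. 236.] [-0.9 -3.2]
[ 0.56870463 -0.0482786   1.30482331  1.25990652  1.31377842] [74.76086892 72.18732596 75.27395846]
```

View pics/s6z.png

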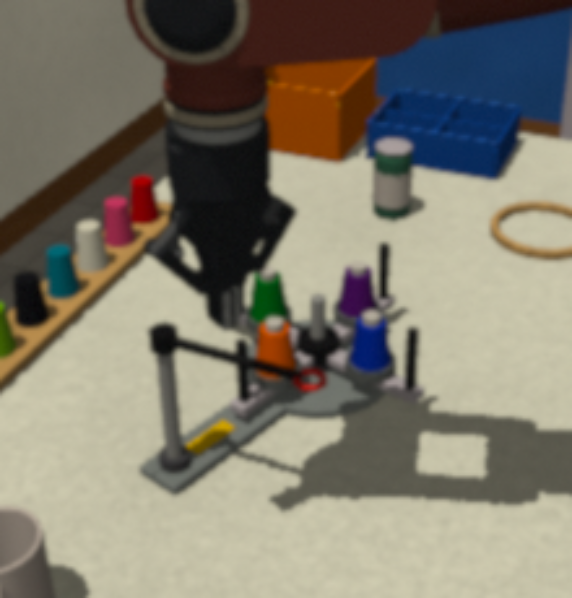

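View pics/t6z.png

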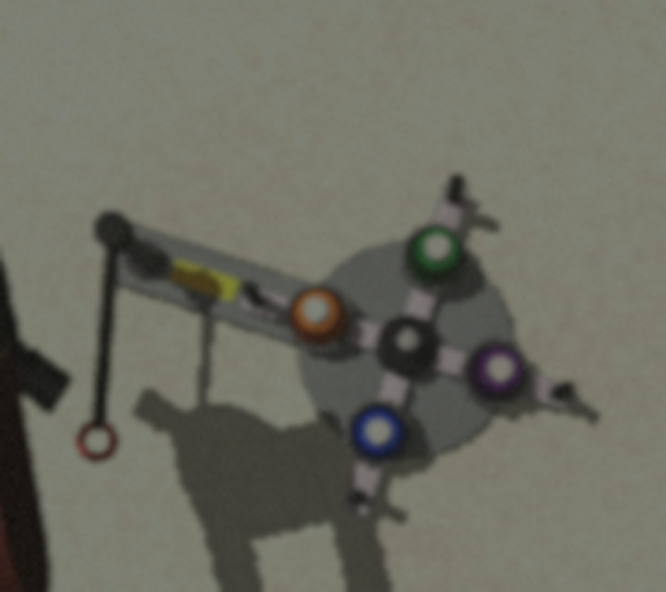

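Request:
step_arm(
  targets=[0,0,0.04,0,0,0,0.08,0,0,0,0.094,0,0,0,0.094,0,0,0,0.094,0],
)

```text
t: 13.27
tool_pos: [0.5422, 0.2069, 0.137]
tool_rot: [2.708, 1.564, 0.016]
contact_force: [0.4, -0.2, 0.8]
opening: -0.0001
```

```bash
python3 - <<'E'
from h import *
H=np.array([.632,.155])
for k in range(2): pass
pts=[]
for a in range(154,199,4):
    r=np.radians(a); pts.append((*(H+.105*np.array([np.cos(r),np.sin(r)])),.135,a-90))
rows(pts)
E
```

```text
t 13.27 p [0.5422 0.2069 0.137 ] yawx 60.0 F [ 0.4 -0.2  0.8] open -0.0 q6 -0.8
-0.007,-0.001,0.002,-0.070
-0.015,-0.000,0.002,-0.139
-0.022,0.001,0.002,-0.209
-0.029,0.003,0.002,-0.279
-0.036,0.005,0.002,-0.349
-0.043,0.008,0.002,-0.419
-0.049,0.011,0.002,-0.489
-0.056,0.015,0.002,-0.558
-0.062,0.019,0.002,-0.628
-0.068,0.023,0.002,-0.698
-0.073,0.028,0.002,-0.768
-0.078,0.033,0.002,-0.838
```

Request:
step_arm(
  targets=[-0.007,-0.001,0.002,-0.07,-0.015,0,0.002,-0.139,-0.022,0.001,0.002,-0.209,-0.029,0.003,0.002,-0.279,-0.036,0.005,0.002,-0.349,-0.043,0.008,0.002,-0.419,-0.049,0.011,0.002,-0.489,-0.056,0.015,0.002,-0.558,-0.062,0.019,0.002,-0.628,-0.068,0.023,0.002,-0.698,-0.073,0.028,0.002,-0.768,-0.078,0.033,0.002,-0.838],
)

```text
t: 14.27
tool_pos: [0.5339, 0.1229, 0.1394]
tool_rot: [1.829, 2.528, 0.012]
contact_force: [0.0, 0.4, -0.6]
opening: -0.0002
```

```bash
python3 - <<'E'
from h import *
p=shot('side','s7')
cv2.imwrite('pics/s7z.png',cv2.resize(cv2.imread('pics/s7.png')[100:330,200:420],None,fx=2.6,fy=2.6))
H=np.array([.632,.155])
pts=[]
for a in range(198,235,4):
    r=np.radians(a); pts.append((*(H+.105*np.array([np.cos(r),np.sin(r)])),.135,a-90))
rows(pts)
E
```

```text
t 14.32 p [0.5343 0.1218 0.1394] yawx 108.3 F [ 0.3 -1.1 -0.1] open -0.0 q6 -1.79
0.001,-0.002,0.004,0.005
-0.006,-0.002,0.004,-0.065
-0.013,-0.001,0.005,-0.135
-0.020,0.000,0.005,-0.204
-0.028,0.002,0.005,-0.274
-0.035,0.004,0.005,-0.344
-0.041,0.007,0.005,-0.414
-0.048,0.010,0.005,-0.484
-0.054,0.014,0.005,-0.553
-0.060,0.018,0.006,-0.623
```

View pics/s7z.png

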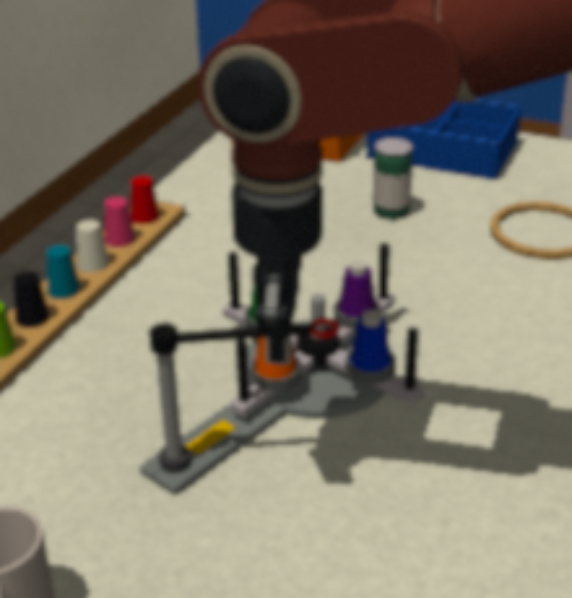

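Request:
step_arm(
  targets=[-0.006,-0.002,0.003,-0.065,-0.013,-0.001,0.003,-0.135,-0.02,0,0.003,-0.204,-0.028,0.002,0.003,-0.274,-0.035,0.004,0.003,-0.344,-0.041,0.007,0.003,-0.414,-0.045,0.009,0.003,-0.45,-0.048,0.01,0.003,-0.484,-0.051,0.012,0.003,-0.52,-0.054,0.014,0.003,-0.553,-0.054,0.014,0.003,-0.553,-0.054,0.014,0.003,-0.553],
)

```text
t: 15.32
tool_pos: [0.5661, 0.0751, 0.1399]
tool_rot: [1.068, 2.926, 0.003]
contact_force: [-0.6, -0.5, 0.1]
opening: 0.0003
```

```bash
python3 - <<'E'
from h import *
ps=[shot('side','s8'),shot('top','t8')]
for p in ps:
    for k,z in (('guide_eye',.158),('guide_hinge',.158),('cone_orange',.038)):
        for q in imaging.mark_of(k,p)[:1]: print(k,q,atz(p,q['uv'],z).round(4))
cv2.imwrite('pics/s8z.png',cv2.resize(cv2.imread('pics/s8.png')[100:330,200:420],None,fx=2.6,fy=2.6))
cv2.imwrite('pics/t8z.png',cv2.resize(cv2.imread('pics/t8.png')[100:260,220:400],None,fx=3.7,fy=3.7,interpolation=2))
H=np.array([.632,.155])
o,R=tp(); d=o['tool_pos'][:2]-H; print(np.degrees(np.arctan2(d[1],d[0]))%360,np.hypot(*d))
pts=[]
for a in [232,234,236,238,240,242]:
    r=np.radians(a); pts.append((*(H+.105*np.array([np.cos(r),np.sin(r)])),.135,a-90))
rows(pts)
E
```

```text
guide_eye {'uv': [291.9, 199.6], 'score': 0.39} [0.6278 0.0067 0.158 ]
guide_hinge {'uv': [264.8, 231.2], 'score': 0.95} [0.6246 0.1589 0.158 ]
cone_orange {'uv': [306.7, 242.7], 'score': 0.59} [0.5841 0.0169 0.038 ]
guide_eye {'uv': [301.2, 187.7], 'score': 0.38} [0.5681 0.0235 0.158 ]
guide_hinge {'uv': [303.4, 183.5], 'score': 0.3} [0.5789 0.0182 0.158 ]
cone_orange {'uv': [304.8, 184.6], 'score': 0.62} [0.5889 0.0204 0.038 ]
t 15.72 p [0.5645 0.075  0.1375] yawx 140.0 F [-0.4 -0.1 -0.2] open -0.0 q6 -2.44
229.84568024251087 0.10460751897935633
t 15.72 p [0.5645 0.075  0.1375] yawx 140.0 F [-0.4 -0.1 -0.2] open -0.0 q6 -2.44
-0.004,-0.000,0.003,-0.035
-0.008,-0.000,0.003,-0.070
-0.011,0.000,0.003,-0.105
-0.015,0.001,0.003,-0.140
-0.018,0.001,0.003,-0.175
-0.022,0.002,0.003,-0.210
```

View pics/s8z.png

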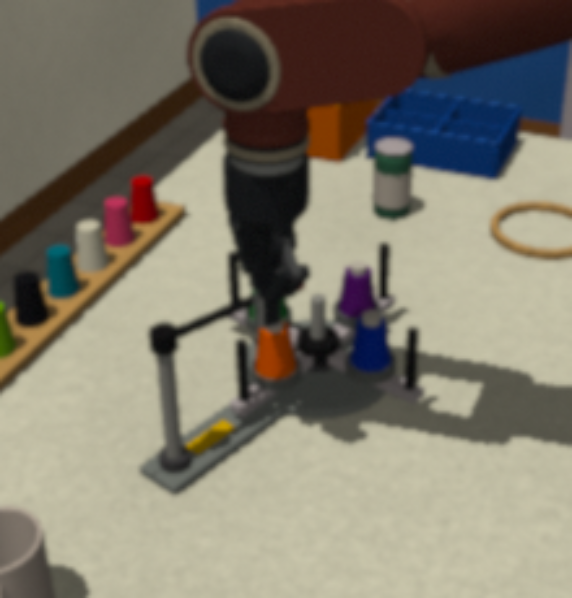

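View pics/t8z.png

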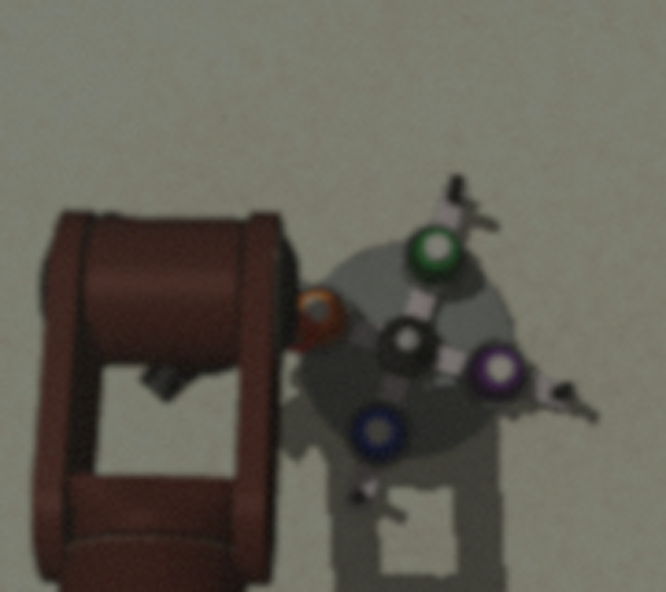

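```bash
python3 - <<'E'
from h import *
p=imaging.get_image('side')
h=atz(p,(262.7,230),.158)
for z in [(248,302),(225,312),(205,320)]:
    b=atz(p,(z[0]/2.6+200-.3,z[1]/2.6+100-.3),.158); d=b-h; print(h,b,np.degrees(np.arctan2(d[1],d[0]))%360)
for a in [-10,-5,0,5,10]:
    P=model([.567,-.05,0,np.radians(72.3),np.radians(-a)])
    print(a,[(proj(p,P[k])-[200,100])*2.6 for k in ('guide_hinge','guide_eye')])
E
```

```text
[0.63145694 0.15646107 0.158     ] [0.58712383 0.07378017 0.158     ] 241.800000673268
[0.63145694 0.15646107 0.158     ] [0.59971152 0.09712091 0.158     ] 241.8544001207704
[0.63145694 0.15646107 0.158     ] [0.61090051 0.11588501 0.158     ] 243.13255481607908
-10 [array([163.01160897, 336.80866492]), array([288.7858844 , 281.06800254])]
-5 [array([163.01160897, 336.80866492]), array([280.19519462, 276.03075507])]
0 [array([163.01160897, 336.80866492]), array([270.90922927, 271.48599352])]
5 [array([163.01160897, 336.80866492]), array([260.99419529, 267.44966798])]
10 [array([163.01160897, 336.80866492]), array([250.51602017, 263.93508178])]
```

Request:
step_arm(
  targets=[-0.004,0,0.001,-0.035,-0.008,0,0.001,-0.07,-0.011,0,0.001,-0.105,-0.013,0.001,0.001,-0.122,-0.015,0.001,0.001,-0.14,-0.017,0.001,0.001,-0.16,-0.017,0.001,0.001,-0.16,-0.017,0.001,0.001,-0.16],
)

```text
t: 16.43
tool_pos: [0.5783, 0.0648, 0.1368]
tool_rot: [0.83, 3.006, -0.002]
contact_force: [-0.6, -0.5, -0.4]
opening: 0.0
```

```bash
python3 - <<'E'
from h import *
p=shot('side','s9')
cv2.imwrite('pics/s9z.png',cv2.resize(cv2.imread('pics/s9.png')[180:280,240:360],None,fx=6,fy=6,interpolation=2))
H=np.array([.632,.155])
o,R=tp(); d=o['tool_pos'][:2]-H; print(np.degrees(np.arctan2(d[1],d[0]))%360,np.hypot(*d))
for a in [-8,-4,0,4]:
    P=model([.567,-.05,0,np.radians(72.3),np.radians(-a)])
    print(a,[(proj(p,P[k])-[240,180]+.5)*6 for k in ('guide_hinge','guide_eye')])
E
```

```text
t 16.48 p [0.5783 0.0648 0.1368] yawx 149.1 F [-0.4 -0.4  0.2] open 0.0 q6 -2.61
239.22581128010447 0.10499712974932712
-8 [array([139.18063609, 300.2507652 ]), array([421.70142559, 166.83494955])]
-4 [array([139.18063609, 300.2507652 ]), array([405.44192875, 157.8042763 ])]
0 [array([139.18063609, 300.2507652 ]), array([388.17514446, 149.50613889])]
4 [array([139.18063609, 300.2507652 ]), array([369.97928704, 141.95903951])]
```

View pics/s9z.png

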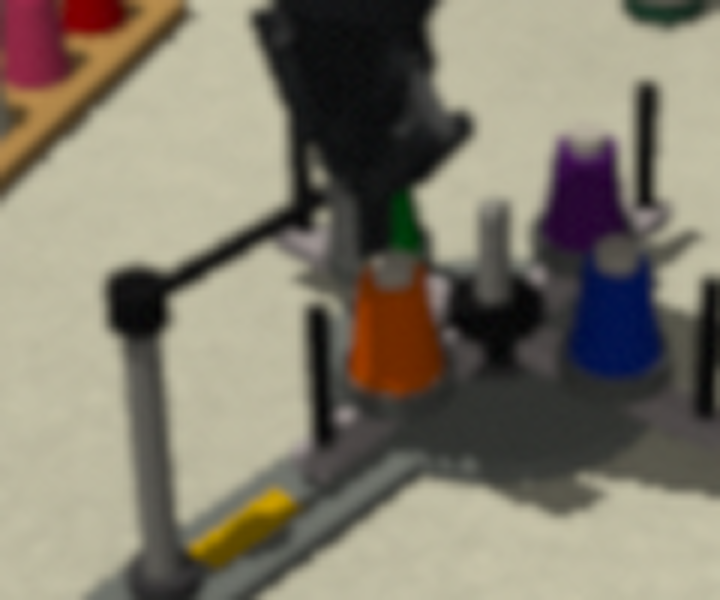

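Request:
step_arm(
  targets=[0.01,0,0,0,0.02,0,0,0,0.025,0,0,0,0.025,0,-0.04,0,0.025,0,-0.08,0,0.05,0.05,-0.12,0,0.08,0.08,-0.12,0,0.11,0.11,-0.12,0,0.14,0.14,-0.12,0,0.17,0.17,-0.12,0,0.17,0.17,-0.12,0,0.17,0.17,-0.12,0],
)

```text
t: 17.48
tool_pos: [0.5145, 0.3033, 0.2537]
tool_rot: [0.821, 3.009, 0.0]
contact_force: [0.9, -0.8, -0.8]
opening: -0.0001
```

```bash
python3 - <<'E'
from h import *
tp()
ps=[shot('side','s10'),shot('top','t10')]
a=cv2.resize(cv2.imread('pics/s10.png')[180:280,240:360],None,fx=6,fy=6,interpolation=2)
b=cv2.resize(cv2.imread('pics/t10.png')[110:260,220:400],None,fx=4,fy=4,interpolation=2)
cv2.imwrite('pics/s10z.png',a);cv2.imwrite('pics/t10z.png',b)
for p in ps:
    for k,z in (('guide_eye',.158),('cone_orange',.038)):
        for q in imaging.mark_of(k,p)[:1]: print(k,q,atz(p,q['uv'],z).round(4))
    h=cv2.cvtColor(p['color'],cv2.COLOR_RGB2HSV); m=((h[...,0]<5)|(h[...,0]>172))&(h[...,1]>110)
    n,l,s,c=cv2.connectedComponentsWithStats(m.astype(np.uint8))
    for i in range(1,n):
        if 250<c[i][0]<350 and 150<c[i][1]<280 and s[i][4]>3:
            bc=s[i][:2]+(s[i][2:4]-1)/2; print('red',c[i],s[i],atz(p,c[i],.158),atz(p,bc,.158))
    P=model([.567,-.05,np.radians(72.3),np.radians(72.3),0]); print('pred eye',proj(p,P['guide_eye']),P['guide_eye'])
E
```

```text
t 17.48 p [0.5145 0.3033 0.2537] yawx 149.5 F [ 0.9 -0.8 -0.8] open -0.0 q6 -2.19
guide_eye {'uv': [303.6, 206.8], 'score': 0.76} [0.585  0.0278 0.158 ]
cone_orange {'uv': [305.5, 241.3], 'score': 0.51} [0.5896 0.0124 0.038 ]
red [260.         150.08333333] [258 146   5   7  12] [ 0.8569735  -0.23554066  0.158     ] [ 0.861112   -0.24296963  0.158     ]
red [273.71428571 152.57142857] [271 152   6   2   7] [ 0.80707282 -0.23491001  0.158     ] [ 0.807958   -0.23513913  0.158     ]
red [305.12121212 205.45454545] [301 203  10   6  33] [0.58403821 0.02041126 0.158     ] [0.58305457 0.02025447 0.158     ]
pred eye [304.19585741 204.41768982] (np.float64(0.5882823142647842), np.float64(0.016686303687751064), 0.158)
guide_eye {'uv': [306.0, 182.5], 'score': 0.8} [0.5816 0.0116 0.158 ]
cone_orange {'uv': [306.2, 185.4], 'score': 0.65} [0.5867 0.0164 0.038 ]
red [305.         178.70588235] [300 177   9   5  17] [0.59121889 0.01436456 0.158     ] [0.59042194 0.01688889 0.158     ]
red [302.625  185.0625] [298 182  11   6  32] [0.57489051 0.02005142 0.158     ] [0.57634177 0.01913023 0.158     ]
pred eye [304.06192894 179.8390539 ] (np.float64(0.5882823142647842), np.float64(0.016686303687751064), 0.158)
```

View pics/s10z.png

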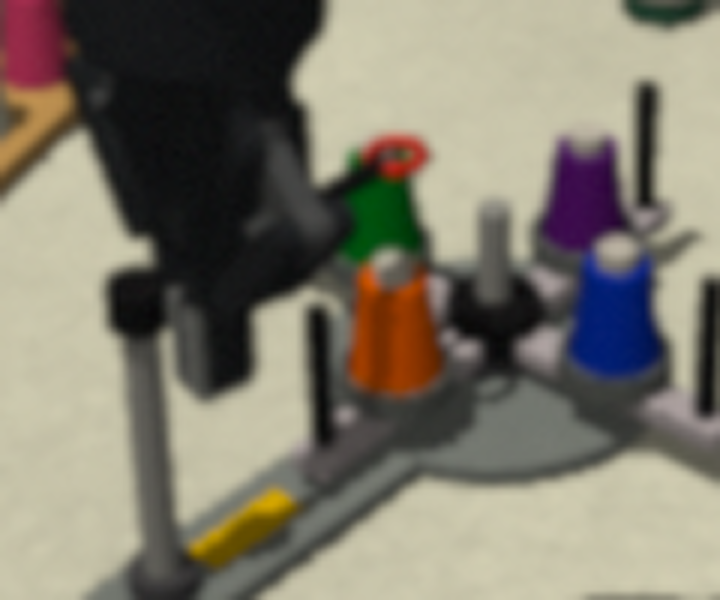

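View pics/t10z.png

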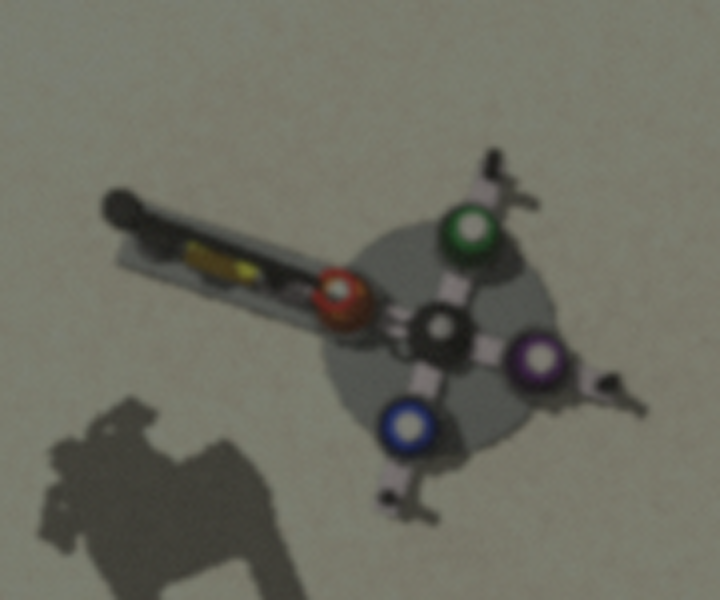

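```bash
python3 - <<'E'
from h import *
ps=[imaging.get_image('side'),imaging.get_image('top')]
S=lambda z:(np.array(z)+.5)/6-.5+[240,180]
T=lambda z:(np.array(z)+.5)/4-.5+[220,110]
for nm,z,h in (('eye',(397,156),.158),('boss top',(137,290),.168),('orange tip',(394,266),.102),('purple tip',(586,140),.102),('blue tip',(617,252),.102),('axis',(494,206),.096)):
    print('side',nm,atz(ps[0],S(z),h).round(4))
for nm,z,h in (('eye',(340,293),.158),('boss',(122,208),.168),('green',(471,228),.102),('purple',(539,360),.102),('blue',(408,427),.102),('axis',(440,327),.096)):
    print('top',nm,atz(ps[1],T(z),h).round(4))
c=cv2.resize(ps[1]['color'][165:205,285:325][:,:,::-1],None,fx=14,fy=14,interpolation=0)
cv2.imwrite('pics/tz.png',cv2.convertScaleAbs(c,alpha=2))
E
```

```text
side eye [0.5823 0.0204 0.158 ]
side boss top [0.6285 0.1617 0.168 ]
side orange tip [0.5846 0.0217 0.102 ]
side purple tip [ 0.5437 -0.108   0.102 ]
side blue tip [ 0.4983 -0.0246  0.102 ]
side axis [ 0.5658 -0.0476  0.096 ]
top eye [0.5806 0.0151 0.158 ]
top boss [0.6309 0.1533 0.168 ]
top green [ 0.632  -0.0689  0.102 ]
top purple [ 0.5443 -0.1156  0.102 ]
top blue [ 0.4981 -0.0292  0.102 ]
top axis [ 0.5657 -0.0494  0.096 ]
```

View pics/tz.png

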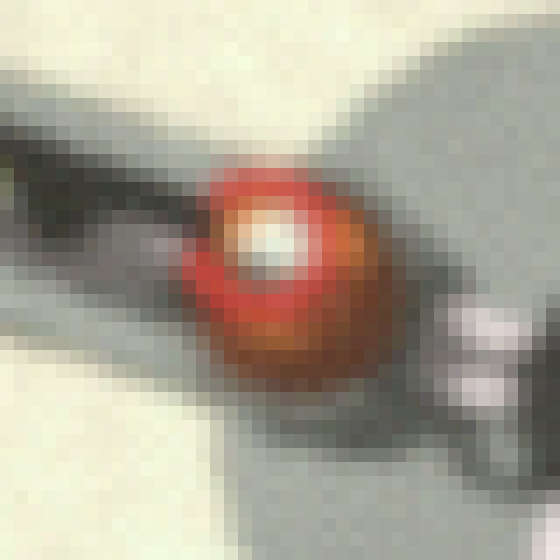

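```bash
python3 - <<'E'
from h import *
H=np.array([.632,.155])
pts=[]
for a,z in [(226,.25),(226,.137),(230,.137),(234,.137),(237,.137),(239,.137),(240,.137),(241.2,.137)]:
    r=np.radians(a); pts.append((*(H+.105*np.array([np.cos(r),np.sin(r)])),z,a-90))
rows(pts)
E
```

```text
t 17.88 p [0.5173 0.2978 0.2538] yawx 149.0 F [ 0.2 -0.3 -0. ] open -0.0 q6 -2.19
-0.148,-0.166,0.006,0.227
-0.145,-0.166,0.119,0.227
-0.153,-0.168,0.120,0.157
-0.160,-0.169,0.120,0.088
-0.165,-0.169,0.120,0.035
-0.169,-0.169,0.120,0.000
-0.171,-0.169,0.120,-0.017
-0.173,-0.169,0.120,-0.038
```

Request:
step_arm(
  targets=[-0.145,-0.166,0,0.1,-0.145,-0.166,0,0.227,-0.145,-0.166,0,0.227,-0.145,-0.166,0,0.227,-0.145,-0.166,0,0.227,-0.145,-0.166,0,0.227,-0.145,-0.166,0,0.227,-0.145,-0.166,0.04,0.227,-0.145,-0.166,0.08,0.227,-0.145,-0.166,0.118,0.227,-0.145,-0.166,0.118,0.227,-0.145,-0.166,0.118,0.227],
)

```text
t: 18.88
tool_pos: [0.5569, 0.0807, 0.1361]
tool_rot: [1.169, 2.896, -0.001]
contact_force: [0.3, -0.2, 0.6]
opening: 0.0003
```

```bash
python3 - <<'E'
from h import *
H=np.array([.632,.155])
pts=[]
for a,z in [(230,.137),(234,.137),(237,.137),(239,.137),(240,.137),(241.2,.137)]:
    r=np.radians(a); pts.append((*(H+.105*np.array([np.cos(r),np.sin(r)])),z,a-90))
rows(pts)
E
```

```text
t 18.88 p [0.5569 0.0807 0.1361] yawx 136.1 F [ 0.3 -0.2  0.6] open 0.0 q6 -2.36
-0.010,0.001,-0.001,-0.069
-0.017,0.002,-0.001,-0.139
-0.022,0.003,-0.001,-0.191
-0.026,0.003,-0.000,-0.226
-0.028,0.004,-0.000,-0.243
-0.030,0.004,-0.000,-0.264
```

Request:
step_arm(
  targets=[-0.01,0.001,0,-0.069,-0.017,0.002,0,-0.139,-0.022,0.003,0,-0.191,-0.026,0.003,0,-0.226,-0.028,0.004,0,-0.243,-0.03,0.004,0,-0.264,-0.03,0.004,0,-0.264,-0.03,0.004,0,-0.264],
)

```text
t: 19.55
tool_pos: [0.5819, 0.0629, 0.1379]
tool_rot: [0.777, 3.023, -0.004]
contact_force: [-0.5, -0.2, -0.6]
opening: 0.0003
```

Request:
step_arm(
  targets=[0.01,0,0,0,0.02,0,0,0,0.025,0,0,0,0.025,0,-0.04,0,0.025,0,-0.08,0,0.06,0.03,-0.12,0,0.09,0.05,-0.12,0,0.12,0.05,-0.12,0,0.16,0.05,-0.12,0,0.19,0.05,-0.12,0,0.19,0.05,-0.12,0,0.19,0.05,-0.12,0],
)

```text
t: 20.55
tool_pos: [0.4359, 0.2001, 0.2542]
tool_rot: [0.773, 3.024, -0.003]
contact_force: [-0.1, -0.3, 0.4]
opening: -0.0001
```

```bash
python3 - <<'E'
from h import *
tp()
ps=[shot('side','s11'),shot('top','t11')]
a=cv2.resize(cv2.imread('pics/s11.png')[180:280,240:360],None,fx=6,fy=6,interpolation=2)
cv2.imwrite('pics/s11z.png',a)
c=cv2.resize(ps[1]['color'][165:205,285:325][:,:,::-1],None,fx=14,fy=14,interpolation=0)
cv2.imwrite('pics/tz2.png',cv2.convertScaleAbs(c,alpha=2))
for p in ps:
    for k,z in (('guide_eye',.158),('cone_orange',.038)):
        for q in imaging.mark_of(k,p)[:1]: print(k,q,atz(p,q['uv'],z).round(4))
E
```

```text
t 20.55 p [0.4359 0.2001 0.2542] yawx 151.3 F [-0.1 -0.3  0.4] open -0.0 q6 -2.36
guide_eye {'uv': [305.6, 203.8], 'score': 0.78} [0.5862 0.0126 0.158 ]
cone_orange {'uv': [306.5, 240.1], 'score': 0.71} [0.5893 0.0063 0.038 ]
guide_eye {'uv': [305.3, 179.7], 'score': 0.62} [0.5887 0.0135 0.158 ]
cone_orange {'uv': [305.2, 183.8], 'score': 0.45} [0.5911 0.0193 0.038 ]
```

View pics/s11z.png

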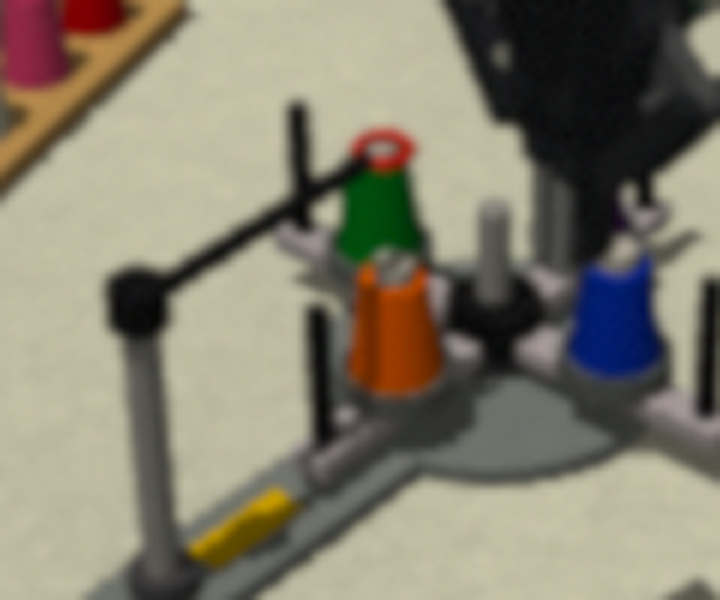

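View pics/tz2.png

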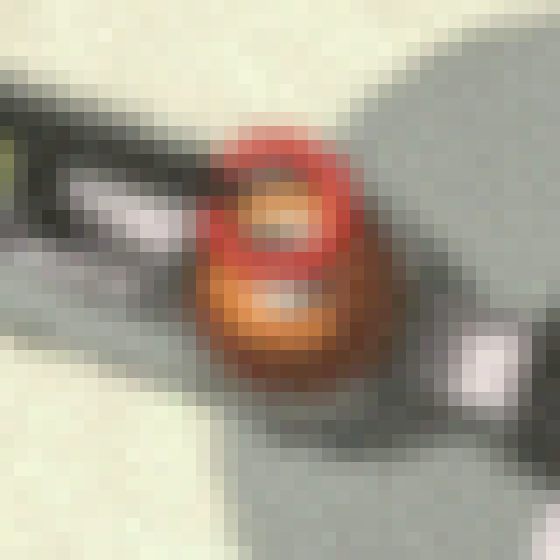

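```bash
python3 -c "
from station import ticket
print(ticket.finish_job())"
```

```text
the job is handed in; nothing more can be done
None
```

I turned the carousel about 118° counter-clockwise by pushing the green cone's peg, with the guide arm left parked. That put the orange cone in line with the yellow stripe. I then swung the guide arm round over the cone in two pushes, because after the first one the eye was about 5 mm short. I withdrew the arm and handed the job in at about 21 s on the robot's clock, and no verdict was reported.

**Eye:** read by eye from the enlarged pictures, its centre is at about (0.589, 0.016) m. That is 2–3 mm from the orange cone's axis and about 1–2 mm from the estimated feeding position. The side camera suggests the guide is turned about 1° too far.

**Cone:** its arm lies at about 72°, against 72–73° for the stripe line, so it should be within about 3 mm of the feeding position. All four cones looked upright in their cups. Measured tool forces stayed within a few newtons.

**Disagreements:** the networks' marks scattered more than this. Their last orange cone marks put it 4 mm from the feeding position in one view and 10 mm in the other, both inside the 12 mm limit. One fit gave the carousel arm as 74.8° instead of 72°. I trusted the enlarged pictures over these.

**Not checked:** I did not measure the bystanders again at the end. The tool never went near them, and those visible in the later pictures I viewed looked unmoved.

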